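# Change the solder reel on the bench stand

## Robot

A 6-joint arm with a two-finger parallel gripper is mounted at the origin on the work surface. World frame = base frame: x ahead of the robot, y to its left, z up, the work surface at z = 0. Lengths are in m, angles in rad, forces in N, time in s.
With the tool pointing down it reaches from about 0.375 to 0.825 m from the base axis. Payload 5.5 kg.
Tool frame: the origin (TCP) lies at the very end of the fingers, on their centre line; the grasp point (between the pads) lies 19 mm behind it; z points along the fingers, y is the direction in which the jaws open and shut (so a half turn about z gives the same grasp; the last joint's range is limited). The gripper opens to 85 mm and grips with 20 to 120 N. Pads are 22 mm wide; open, the fingers measure 114 mm over their backs; the gripper's body (76 mm by 85 mm) begins 54 mm behind the grasp point. The pads swing forward as they close: fully open they stand 13 mm farther back than shut.
Start: joints at [1.206, 0.314, -0.047, 1.21, 0, 1.571], TCP at [0.214, 0.561, 0.231] pointing down, gripper open.
Joint ranges: [-2.67, 2.67], [-0.69, 1.73], [-1.03, 1.25], [-2.08, 2.16], [-1.42, 1.45], [-3.14, 3.14]. Speed limits (rad/s): [2.39, 2.39, 3.01, 3.14, 3.14, 3.14].

## Interface

Orientations are given as a unit quaternion [w, x, y, z].
In Python, from station import r gives the robot as it stands.
- The arm moves only by the tool play_rows, never from a script. Its argument "steps" is a list of rows, each a list of 2 entries, a list of its own where there are three numbers: the shift along the tool's x, y, z normalised to -1 to 1, where 1 is 400 mm, then the turn, a rotation vector about the tool's x, y, z normalised to -1 to 1, where 1 is 360 degrees. In form: [[[dx, dy, dz], [ax, ay, az]], ...]. A call has 1 to 12 rows; each row shifts and turns the commanded pose from where the row before left it, along the tool's axes as they then stand; what a row does not reach is not made up. A row lasts 1/12 s, in which the tool goes at most 41.7 mm and 7.16 degrees, less where a joint would pass 70% of its speed; a pose out of reach is approached as far as the arm can. A call with a number of a shift or a turn outside -1 to 1 is refused whole. A call with a gripper value outside its range is refused whole. "gripper" is the opening, from 0 (shut) to 1 (fully open), set as the call begins (left out, the last holds). The fingers move at their own pace and stop on an object; "force" is the grip in N (left out, the last holds). Time passes only in rows, so rows that do not move let the fingers close. It gives the time, the measured TCP pose, the force and the opening at its end, in the units of the state.
- r.sense(): the state, without advancing time (a new reading comes with each control period).
- r.snapshot(name): name is "side" or "top" or "wrist"; returns the picture (400x640x3 uint8, red, green, blue); there is no depth.
- r.calibration(name): a dict with "intrinsics" (3x3 intrinsics, pixels), "extrinsics" (4x4, takes a point from world to camera coordinates). Camera axes: x right, y down, z forward; pixel columns grow to the right and rows downward; lengths in m; the calibration is good to about 2 mm. The wrist camera is an equidistant fisheye: a pixel r from the principal point sees the ray r / f radians off the axis. A picture is of the moment at which its call begins: read the wrist's pose just before it. calibration takes no time and is no camera call; for the wrist camera it gives the pose at the moment of the call.
- r.job_done(): hands the job in, once; it reports no verdict.
The state is a dict: "time_s": time; "q": joint angles; "dq": joint speeds; "joint_efforts": joint torques, N m; "position": TCP position; "orientation": TCP orientation; "force": force on the tool from outside, world axes, zero at the start; "torque": the same for the moment, N m; "width": finger opening in m.
Only numpy, scipy, OpenCV 4.12 (cv2) and the standard library are available. Lean on these libraries where they do the work, as an engineer would, in place of code of your own. Each camera call takes 0.05 s, during which the arm holds its last target.

## Task

The solder stand has run out. First lift the empty white reel, with its axle, out of the yellow stand and lay it in the trough of the blue tray, in the middle of the trough's length; then take the full green reel and lay its axle in both V-notches of the stand, so that it sits level with the reel midway between the two uprights. Let go of the reels only once they are resting in place, never drop them, and leave the red reel, the multimeter and the parts box where they are.

Things in the scene. Friction and masses are not known exactly. Their poses are not given: they have to be found in the camera images.
- empty_reel: The empty reel: white plastic, bare thin core (24 mm), two 66 mm flanges, 4 mm thick, 46 mm over their outer faces, fixed on a steel axle 10 mm thick, 180 mm long, sticking out 67 mm each side; all turn as one. Origin: reel centre, on the axle line; y axis along the axle (x, z turn as it rolls). About 0.16 kg. At the start its axle lies in the stand's two notches.
- green_reel: The full reel to load: green plastic flanges, silvery winding 53 mm in diameter, two 66 mm flanges, 4 mm thick, 46 mm over their outer faces, fixed on a steel axle 10 mm thick, 180 mm long, sticking out 67 mm each side; all turn as one. Origin: reel centre, on the axle line; y axis along the axle (x, z turn as it rolls). 0.4 to 0.7 kg. At the start it lies in one of the rack's two troughs.
- red_reel: A full reel of another alloy, to be left alone: red flanges, otherwise as the green one; it lies in the rack's other trough.
- stand: Yellow reel stand, bolted to the bench. Base 110 (x) by 170 (y) by 10 mm; two uprights 8 mm thick at y = +70 and -70 mm, each topped by a 90 degree V-notch open upward, 38 mm wide at the mouth, mouth edges 72 mm above the bench; V heads 50 mm wide in x. Axle lies along the stand's y. Origin: centre of the underside, on the bench.
- stand_seat (a point): Where the centre of a reel lies when its axle is seated in both notches, midway between the uprights: 60 mm above the stand's origin. Axes as the stand's (y along the axle).
- tray: Blue tray for empties, fixed to the bench. Base 100 (x) by 120 (y) mm with a straight 90 degree V trough 110 mm long along y, its upper edges 66 mm apart and 30 mm above the bench; a reel rests in it on its flange rims, axle along the tray's y axis, sticking out over both ends. Origin: centre of the underside, on the bench.
- tray_seat (a point): Where the centre of a reel lies when it rests in the tray's trough at the middle of its length: 43 mm above the tray's origin. Axes as the tray's.
- rack: Black and grey storage rack, fixed to the bench: base 200 (x) by 120 (y) mm with two troughs like the tray's, side by side at x = +50 and -50 mm, each along y; reels lie in them with their centres 43 mm above the bench. Origin at the centre of the underside.
- multimeter: Yellow and grey multimeter lying on its back, 92 by 190 by 36 mm (48 mm with its dial). Origin at the centre of the underside. A bystander.
- parts_box: Low white open box of capacitors, 100 by 140 by 35 mm. Origin at the centre of the underside. A bystander.
Things that resemble listed ones, but are neither listed nor needed, are in the scene too. Leave any orange look-alike of the empty_reel alone.

How it is judged:
On the way, in this order (a step that is already met when the one before it is completed fails the run):
1. the empty white reel lies in the blue tray's trough, let go (x of empty_reel in the frame of tray_seat between -0.006 and 0.006 m and y of empty_reel in the frame of tray_seat between -0.032 and 0.032 m and z of empty_reel in the frame of tray_seat between -0.005 and 0.005 m and angle between empty_reel's own y axis and vertical between 1.5308 and 1.6108 rad and angle between the y axis of empty_reel and the y axis of tray_seat, either way round below 0.06 rad and contact force between empty_reel and the fingers below 0.1 N and contact force between empty_reel and tray above 0.2 N), for 0.2 s.
2. the green reel's axle lies level in both notches of the stand, let go (x of green_reel in the frame of stand_seat between -0.005 and 0.005 m and y of green_reel in the frame of stand_seat between -0.016 and 0.016 m and z of green_reel in the frame of stand_seat between -0.004 and 0.004 m and angle between green_reel's own y axis and vertical between 1.5308 and 1.6108 rad and angle between the y axis of green_reel and the y axis of stand_seat, either way round below 0.06 rad and contact force between green_reel and the fingers below 0.1 N and contact force between green_reel and stand above 0.2 N), for 0.2 s.
At the end, for the whole second after the job is handed in: Green reel seated in the stand: centre within 5 mm across, 4 mm high, 16 mm lengthwise of its seat; white reel in the tray trough: 6 mm across, 5 mm high, 32 mm lengthwise; both level to 0.04 rad, aligned to 0.06 rad, resting there, let go, still (20 mm/s, 0.4 rad/s) (all of step 1 and all of step 2 and linear speed of each of empty_reel, green_reel below 0.02 m/s and angular speed of each of empty_reel, green_reel below 0.4 rad/s); the robot touches nothing.
It fails at once if the white reel is dropped (moves faster than 0.6 m/s while no finger touches it) (linear speed of empty_reel above 0.6 m/s and contact force between empty_reel and the fingers below 0.05 N).
It fails at once if the green reel is dropped (moves faster than 0.6 m/s while no finger touches it) (linear speed of green_reel above 0.6 m/s and contact force between green_reel and the fingers below 0.05 N).
It fails at once if the red reel is moved by more than 25 mm (distance of red_reel from where it was at the start of the episode above 0.025 m).
It fails at once if the multimeter is moved by more than 25 mm (distance of multimeter from where it was at the start of the episode above 0.025 m).
It fails at once if the parts box is moved by more than 25 mm (distance of parts_box from where it was at the start of the episode above 0.025 m).
It also fails if it takes over 61 s, if anything falls off the work surface, if the arm or the gripper's body presses on something with over 40 N, if the wrist force passes 120 N, or if a joint passes its speed limit or range.

## Working session

There is one attempt and no reset: what is moved stays moved. The work goes in short steps, Python scripts to look and compute and a tool call to move; the robot and the scene stay as the last step left them, time stands still between calls to the robot, and variables do not carry over. Pictures are saved under pics/ and viewed, and the job is handed in when it is done.

Besides the shell and the picture viewer there is one more tool, called after "Emit:" as name(argument=value, ...), one argument or row to a line, values as JSON. play_rows: Moves the arm, as the interface text tells. Scaled input: -1 to 1 covers 400 mm each way for a shift and 360 degrees each way for a turn. Its arguments: {"type":"object","properties":{"steps":{"type":"array"},"gripper":{"type":"number"},"force":{"type":"number"}},"required":["steps"]}

```bash
ls; mkdir -p pics; python3 - <<'E'
from station import r
import cv2,numpy as np
np.set_printoptions(precision=4,suppress=True)
s=r.sense();print({k:np.round(v,4) for k,v in s.items()})
for n in ["side","top","wrist"]:
    im=r.snapshot(n);cv2.imwrite(f"pics/{n}0.png",im[:,:,::-1])
    c=r.calibration(n);print(n,np.array(c["intrinsics"]),np.array(c["extrinsics"]))
E
```

```text
pics
{'time_s': np.float64(0.0), 'q': array([ 1.206 ,  0.3142, -0.0481,  1.2102, -0.    ,  1.5708]), 'dq': array([ 0.0005, -0.0008,  0.0013, -0.0009, -0.0016,  0.0014]), 'joint_efforts': array([  0.0005, -53.9589,  33.9752,   0.0193,   0.0001,   0.    ]), 'position': array([0.2139, 0.56  , 0.2304]), 'orientation': array([-0.0001,  0.1814,  0.9834, -0.0008]), 'force': array([0.1564, 0.5871, 0.0053]), 'torque': array([-0.003 ,  0.0001, -0.0372]), 'width': np.float64(0.0856)}
side [[441.3733   0.     320.4798]
 [  0.     441.3733 197.3774]
 [  0.       0.       1.    ]] [[ 0.9789 -0.204   0.0139 -0.5601]
 [-0.1467 -0.748  -0.6473  0.1253]
 [ 0.1424  0.6316 -0.7621  1.2688]
 [ 0.      0.      0.      1.    ]]
top [[381.5147   0.     313.2616]
 [  0.     381.5147 201.3757]
 [  0.       0.       1.    ]] [[ 0.0044 -1.     -0.0001 -0.0139]
 [-0.9994 -0.0044 -0.0357  0.5703]
 [ 0.0357  0.0003 -0.9994  1.0691]
 [ 0.      0.      0.      1.    ]]
wrist [[309.7069   0.     319.9351]
 [  0.     309.7069 198.9418]
 [  0.       0.       1.    ]] [[ 0.3571  0.9341 -0.0007 -0.6005]
 [ 0.8893 -0.3397  0.3061 -0.0401]
 [ 0.2857 -0.1099 -0.952   0.379 ]
 [ 0.      0.      0.      1.    ]]
```

View pics/side0.png

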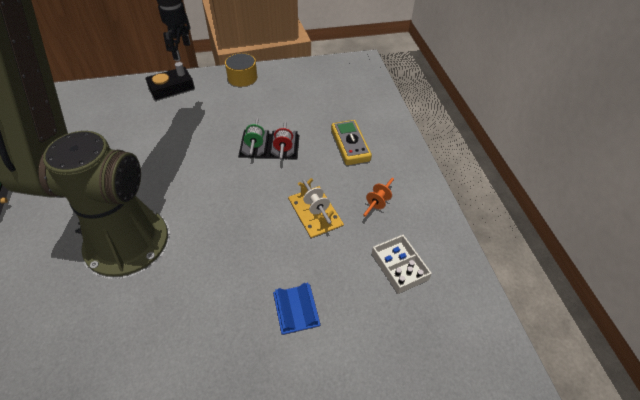

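View pics/top0.png

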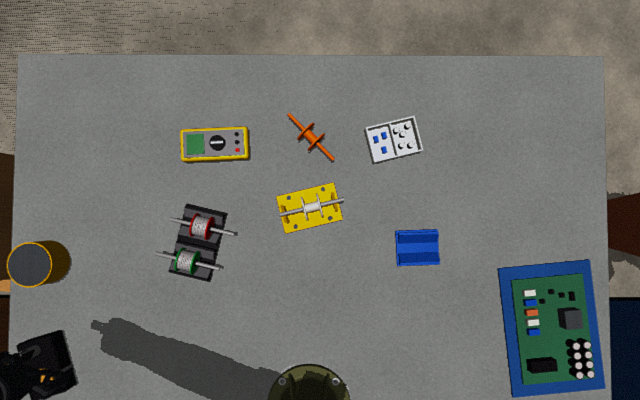

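View pics/wrist0.png

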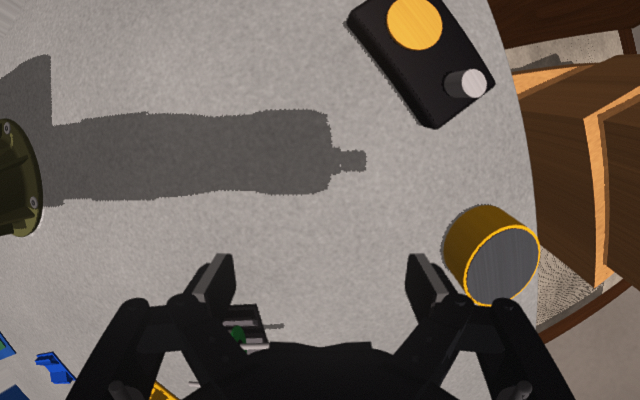

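The white reel sits in the yellow stand at top px (312,208). The orange look-alike is at (311,136), green is at (187,262), red at (202,227) and the tray at (417,247). I'll enlarge these areas to measure and confirm them.

```bash
python3 - <<'E'
import cv2
t=cv2.imread('pics/top0.png');s=cv2.imread('pics/side0.png')
def crop(im,x,y,w,h,k,n): cv2.imwrite(n,cv2.resize(im[y:y+h,x:x+w],None,fx=k,fy=k,interpolation=cv2.INTER_CUBIC))
crop(t,150,175,200,115,4,'pics/t_a.png')   # green/red/stand
crop(t,385,215,70,65,8,'pics/t_tray.png')
crop(s,230,105,130,135,4,'pics/s_a.png')
crop(s,260,275,75,65,8,'pics/s_tray.png')
E
```

```text
(no output)
```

View pics/t_a.png

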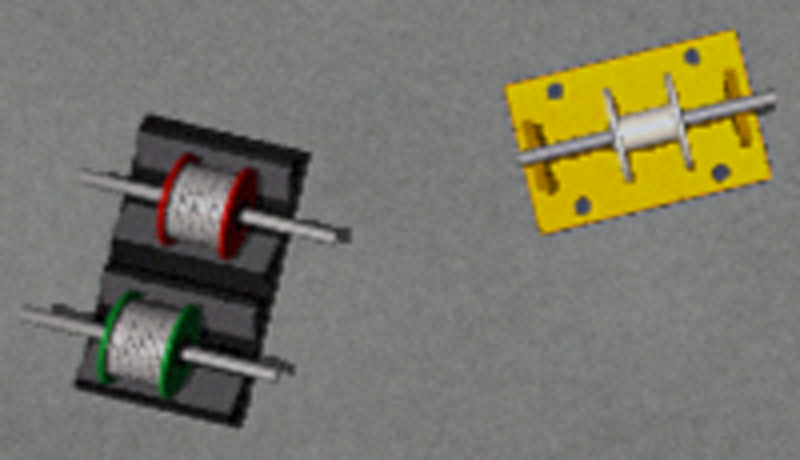

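View pics/t_tray.png

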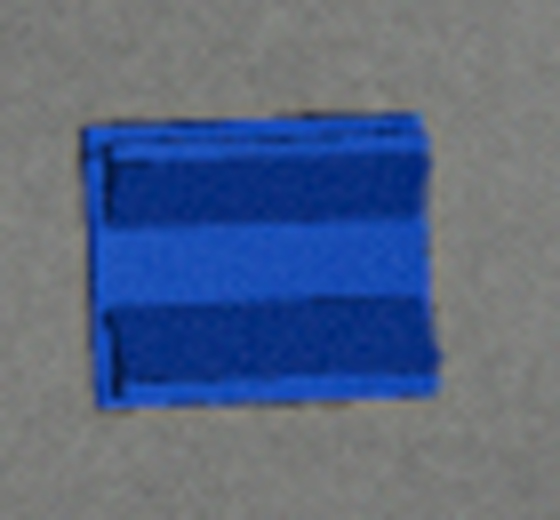

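View pics/s_a.png

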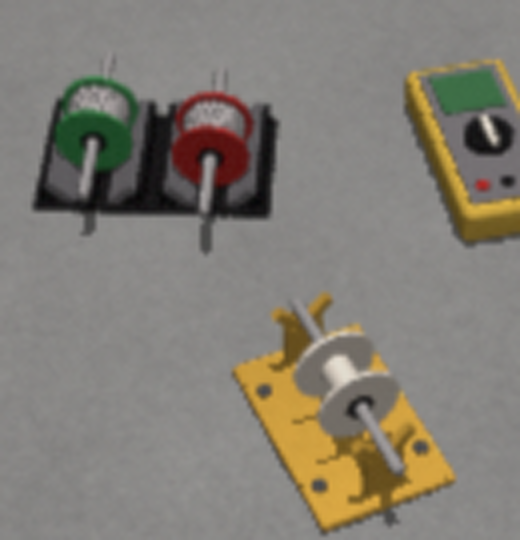

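View pics/s_tray.png

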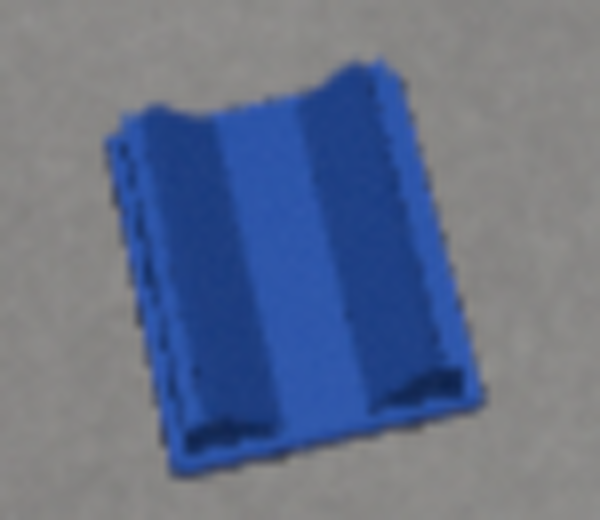

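Crops confirm it: white bare-core reel in the yellow stand, green-flanged reel in the near rack trough, red in the far one. I'll triangulate the axle ends.

```bash
cat > h.py <<'E'
import numpy as np,cv2
from station import r
np.set_printoptions(precision=4,suppress=True)
C={n:(np.array(r.calibration(n)["intrinsics"]),np.array(r.calibration(n)["extrinsics"])) for n in("side","top")}
def ray(n,p,c=None):
    K,E=c or C[n]
    if n=='wrist':
        d=np.array([(p[0]-K[0,2])/K[0,0],(p[1]-K[1,2])/K[1,1]]);th=np.linalg.norm(d)
        v=np.r_[d/max(th,1e-9)*np.sin(th),np.cos(th)]
    else: v=np.linalg.inv(K)@np.r_[p,1.];v/=np.linalg.norm(v)
    R=E[:3,:3];return -R.T@E[:3,3],R.T@v
def tri(rays):
    A=0;b=0
    for o,d in rays:
        M=np.eye(3)-np.outer(d,d);A=A+M;b=b+M@o
    X=np.linalg.solve(A,b);return X,[np.linalg.norm((np.eye(3)-np.outer(d,d))@(X-o))*1e3 for o,d in rays]
def atz(n,p,z,c=None):
    o,d=ray(n,p,c);return o+d*(z-o[2])/d[2]
def proj(n,X,c=None):
    K,E=c or C[n];v=E[:3,:3]@X+E[:3,3]
    if n=='wrist':
        rr=np.linalg.norm(v[:2]);th=np.arctan2(rr,v[2]);return np.array([K[0,2],K[1,2]])+K[0,0]*th*v[:2]/max(rr,1e-9)
    return (K@v)[:2]/v[2]
E
python3 - <<'E'
from h import *
ta=lambda u,v:((u+.5)/4-.5+150,(v+.5)/4-.5+175)
sa=lambda u,v:((u+.5)/4-.5+230,(v+.5)/4-.5+105)
tt=lambda u,v:((u+.5)/8-.5+385,(v+.5)/8-.5+215)
st=lambda u,v:((u+.5)/8-.5+260,(v+.5)/8-.5+275)
P={'white':[(ta(520,158),sa(295,302)),(ta(775,98),sa(400,470))],
'green':[(ta(22,312),sa(110,57)),(ta(275,375),sa(87,197))],
'red':[(ta(82,176),sa(220,72)),(ta(335,238),sa(205,182))],
'stand':[(ta(508,85),sa(357,322)),(ta(545,234),sa(235,372)),(ta(772,180),sa(325,530)),(ta(738,31),sa(455,480))],
'tray base':[(tt(85,130),st(382,60)),(tt(100,408),st(110,138)),(tt(438,395),st(178,472)),(tt(420,115),st(482,400))],
}
for k,L in P.items():
    X=[]
    for a,b in L:
        x,e=tri([ray('top',a),ray('side',b)]);X.append(x);print(k,x,np.round(e,1))
    X=np.array(X);print('  mean',X.mean(0)); 
    if len(X)==2: print('  len',np.linalg.norm(X[1]-X[0]),'yaw',np.degrees(np.arctan2(*(X[1]-X[0])[1::-1])))
    else: d=X[3]+X[2]-X[0]-X[1];print('  yaw y',np.degrees(np.arctan2(d[1],d[0])), np.linalg.norm(d)/2)
E
```

```text
white [0.5341 0.0788 0.0628] [0.3 0.3]
white [ 0.5766 -0.0928  0.0622] [1.7 1.7]
  mean [ 0.5554 -0.007   0.0625]
  len 0.17676584502086837 yaw -76.0873738194935
green [0.4284 0.4202 0.0409] [1.4 1.4]
green [0.3883 0.2459 0.0423] [3.1 3.1]
  mean [0.4083 0.333  0.0416]
  len 0.17883858901181962 yaw -102.9875048457285
red [0.5212 0.3807 0.0417] [1. 1.]
red [0.4825 0.197  0.0875] [1.6 1.6]
  mean [0.5018 0.2888 0.0646]
  len 0.19313935645237096 yaw -101.8973094424618
stand [0.5856 0.0919 0.0147] [0.4 0.4]
stand [0.482  0.0653 0.0078] [1.7 1.7]
stand [ 0.5215 -0.0952  0.0077] [2.4 2.4]
stand [ 0.6256 -0.0706  0.0086] [1. 1.]
  mean [ 0.5537 -0.0021  0.0097]
  yaw y -76.16683549239329 0.16630611862721925
tray base [ 0.4872 -0.2417  0.0145] [1.3 1.3]
tray base [ 0.392  -0.2485  0.0081] [1.5 1.5]
tray base [ 0.3971 -0.3669  0.01  ] [1.3 1.3]
tray base [ 0.4945 -0.3619  0.0079] [0.5 0.5]
  mean [ 0.4427 -0.3048  0.0101]
  yaw y -87.01629476646634 0.11945280651686434
```

Emit:
play_rows(
  steps=[
    [[-0.0766,-0.06,0],[0,0,0]],
    [[-0.0766,-0.06,0],[0,0,0]],
    [[-0.0766,-0.06,0],[0,0,0]],
    [[-0.0766,-0.06,0],[0,0,0]],
    [[-0.0766,-0.06,0],[0,0,0]],
    [[-0.0766,-0.06,0],[0,0,0]],
    [[-0.0766,-0.06,0],[0,0,0]],
    [[-0.0766,-0.06,0],[0,0,0]],
    [[-0.0766,-0.06,0],[0,0,0]],
    [[-0.0766,-0.06,0],[0,0,0]],
    [[-0.0766,-0.06,0],[0,0,0]],
    [[-0.0766,-0.06,0],[0,0,0]],
  ],
  gripper=1,
)

```text
time_s: 1.15
position: [0.4553, 0.1584, 0.2313]
orientation: [0.0, 0.181, 0.983, 0.0]
force: [1.6, 1.0, -0.2]
width: 0.0856
```

Emit:
play_rows(
  steps=[
    [[-0.0766,-0.06,0],[0,0,0]],
    [[-0.0766,-0.06,0],[0,0,0]],
    [[-0.0766,-0.06,0],[0,0,0]],
    [[-0.0766,-0.06,0],[0,0,0]],
    [[-0.0766,-0.06,0],[0,0,0]],
    [[0,0,0],[0,0,-0.0193]],
    [[0,0,0],[0,0,-0.0193]],
    [[0,0,0],[0,0,-0.0193]],
    [[0,0,0],[0,0,-0.0193]],
    [[0,0,0],[0,0,-0.0193]],
    [[0,0,0],[0,0,0]],
  ],
)

```text
time_s: 2.07
position: [0.5549, -0.0066, 0.231]
orientation: [-0.0, -0.122, 0.993, 0.0]
force: [0.4, 0.3, -0.5]
width: 0.0854
```

```bash
python3 - <<'E'
from h import *
import pickle
s=r.sense();c=r.calibration('wrist');im=r.snapshot('wrist');cv2.imwrite('pics/w1.png',im[:,:,::-1])
pickle.dump((np.array(c['intrinsics']),np.array(c['extrinsics'])),open('w1.pkl','wb'))
print(s['position'],s['orientation'],s['q'],s['time_s'],s['force'])
E
```

```text
[ 0.5549 -0.0066  0.231 ] [-0.0003 -0.1219  0.9925  0.    ] [-0.0118  0.2294 -0.1589  1.1833 -0.     -0.2562] 2.0667 [ 0.4259  0.2664 -0.5148]
```

View pics/w1.png

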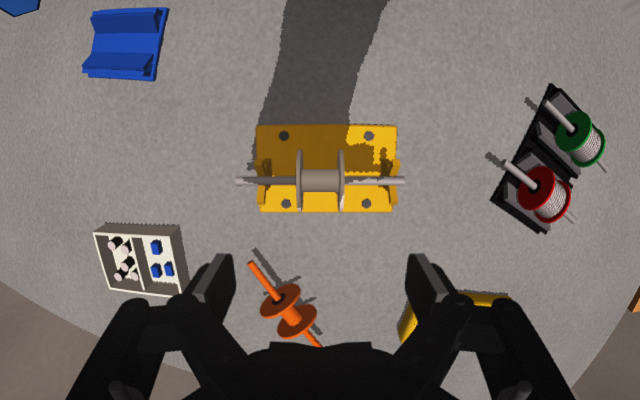

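The wrist view shows the white reel's axle horizontal, ends at px (237,182) and (405,181), so the yaw is matched. I'll check the axle against the top view and measure the tray and green reel too.

```bash
python3 - <<'E'
from h import *
import pickle
im=cv2.imread('pics/w1.png');
cv2.imwrite('pics/w1c.png',cv2.resize(im[110:225,225:415],None,fx=4,fy=4,interpolation=cv2.INTER_CUBIC))
a=cv2.resize(im[0:90,75:180],None,fx=4,fy=4,interpolation=cv2.INTER_CUBIC)
b=cv2.resize(im[75:245,475:625],None,fx=3,fy=3,interpolation=cv2.INTER_CUBIC)
z=np.zeros((510,780,3),np.uint8);z[:360,:420]=a;cv2.imwrite('pics/w1t.png',a);cv2.imwrite('pics/w1g.png',b)
E
```

```text
(no output)
```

View pics/w1c.png

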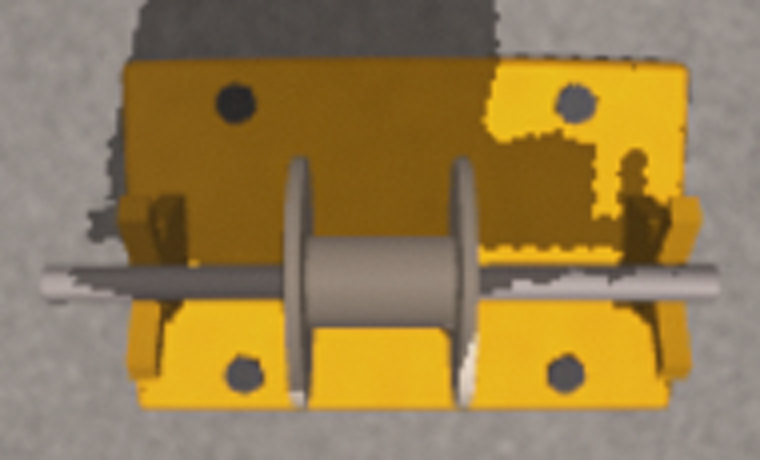

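View pics/w1g.png

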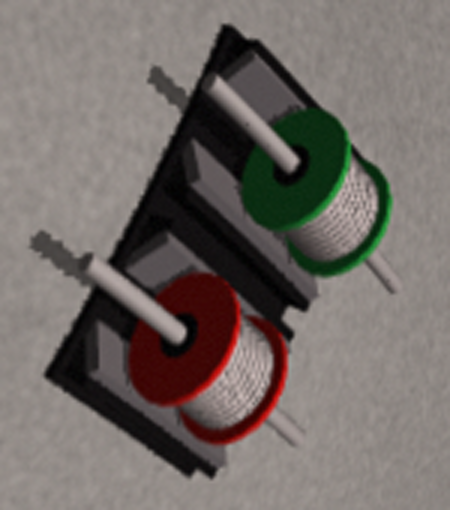

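```bash
python3 - <<'E'
from h import *
import pickle
w=pickle.load(open('w1.pkl','rb'))
wc=lambda u,v:((u+.5)/4-.5+225,(v+.5)/4-.5+110)
wg=lambda u,v:((u+.5)/3-.5+475,(v+.5)/3-.5+75)
ta=lambda u,v:((u+.5)/4-.5+150,(v+.5)/4-.5+175)
sa=lambda u,v:((u+.5)/4-.5+230,(v+.5)/4-.5+105)
def two(k,A,B):
    X=[]
    for L in (A,B):
        x,e=tri([ray(n,p,w if n=='wrist' else None) for n,p in L]);X.append(x);print(k,x,np.round(e,1))
    X=np.array(X);d=X[1]-X[0];print('  mean',X.mean(0),'len',np.linalg.norm(d),'yaw',np.degrees(np.arctan2(d[1],d[0])))
two('white',[('top',ta(520,158)),('side',sa(295,302)),('wrist',wc(718,281))],[('top',ta(775,98)),('side',sa(400,470)),('wrist',wc(42,283))])
two('green',[('top',ta(22,312)),('side',sa(110,57)),('wrist',wg(395,290))],[('top',ta(275,375)),('side',sa(87,197)),('wrist',wg(212,82))])
two('red',[('top',ta(82,176)),('wrist',wg(298,442))],[('top',ta(335,238)),('wrist',wg(90,262))])
# flange midpoint / stand heads in wrist at height
print('reel mid',atz('wrist',wc(381.5,282),.060,w))
p=[atz('wrist',wc(*q),.072,w) for q in[(118,200),(128,378),(690,378),(700,200)]]
print('heads',np.array(p),np.mean(p,0), 'span',np.linalg.norm(p[0]-p[3]),np.linalg.norm(p[1]-p[2]),np.linalg.norm(p[0]-p[1]))
d=p[0]-p[3];print(np.degrees(np.arctan2(d[1],d[0])))
b=[atz('wrist',wc(*q),.010,w) for q in[(123,62),(140,408),(668,408),(688,65)]]
print('base',np.array(b),np.mean(b,0)); d=b[0]-b[3]; print(np.degrees(np.arctan2(d[1],d[0])))
# tray from top at z .01 base corners -> 
tt=lambda u,v:((u+.5)/8-.5+385,(v+.5)/8-.5+215)
print(proj('wrist',np.array([.4427,-.3048,.03]),w))
E
```

```text
white [0.5342 0.0795 0.0628] [0.8 0.6 1.2]
white [ 0.5771 -0.0929  0.0629] [2.2 1.3 1.1]
  mean [ 0.5557 -0.0067  0.0628] len 0.17761376721493216 yaw -76.04206500270823
green [0.4297 0.4199 0.0423] [2.5 1.2 2.6]
green [0.3884 0.246  0.0432] [3.  3.2 0.9]
  mean [0.409  0.3329 0.0427] len 0.17875514476164547 yaw -103.36274387441159
red [0.5225 0.3782 0.0476] [2.3 2.3]
red [0.4803 0.2051 0.0494] [1.4 1.4]
  mean [0.5014 0.2916 0.0485] len 0.17812936426689796 yaw -103.69850605784211
reel mid [ 0.5575 -0.0053  0.06  ]
heads [[ 0.5495 -0.0752  0.072 ]
 [ 0.5951 -0.0639  0.072 ]
 [ 0.5597  0.0786  0.072 ]
 [ 0.514   0.0665  0.072 ]] [0.5546 0.0015 0.072 ] span 0.14613515267842164 0.14682714783685297 0.04697872293883396
-75.91093958942767
base [[ 0.5226 -0.0926  0.01  ]
 [ 0.6278 -0.0665  0.01  ]
 [ 0.5875  0.096   0.01  ]
 [ 0.4826  0.0699  0.01  ]] [0.5551 0.0017 0.01  ]
-76.14825683302297
[112.9669  38.5465]
```

View pics/w1t.png

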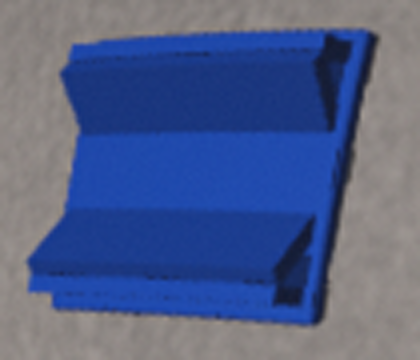

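Emit:
play_rows(
  steps=[
    [[0,0,0.08],[0,0,0]],
    [[0,0,0.08],[0,0,0]],
    [[0,0,0.08],[0,0,0]],
    [[0,0,0.08],[0,0,0]],
    [[0,0,0],[0,0,0]],
  ],
  gripper=0.74,
  force=60,
)

```text
time_s: 2.53
position: [0.5502, -0.0063, 0.0973]
orientation: [-0.005, -0.119, 0.993, 0.001]
force: [-1.7, 0.8, -1.1]
width: 0.0633
```

```bash
python3 - <<'E'
from h import *
import pickle
s=r.sense();c=r.calibration('wrist');im=r.snapshot('wrist');cv2.imwrite('pics/w2.png',im[:,:,::-1])
pickle.dump((np.array(c['intrinsics']),np.array(c['extrinsics'])),open('w2.pkl','wb'))
print(s['position'],s['width'],s['force'])
E
```

```text
[ 0.5502 -0.0063  0.0973] 0.06327790260302879 [-1.7041  0.8332 -1.1315]
```

View pics/w2.png

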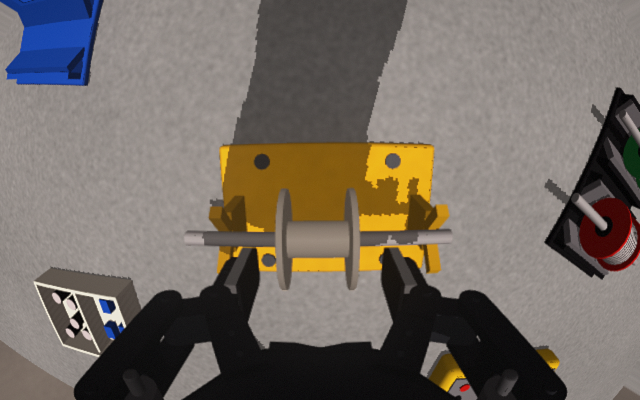

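Emit:
play_rows(
  steps=[
    [[0,0,0],[0,0,0]],
    [[0,0,0],[0,0,0]],
  ],
)

```text
time_s: 2.75
position: [0.5567, -0.0065, 0.1055]
orientation: [0.002, -0.12, 0.993, -0.0]
force: [0.4, -0.6, -0.3]
width: 0.0632
```

Emit:
play_rows(
  steps=[
    [[0,0,0.01],[0,0,0]],
    [[0,0,0.018],[0,0,0]],
    [[0,0,0.02],[0,0,0]],
    [[0,0,0.018],[0,0,0]],
    [[0,0,0.01],[0,0,0]],
    [[0,0,0],[0,0,0]],
    [[0,0,0],[0,0,0]],
    [[0,0,0],[0,0,0]],
  ],
)

```text
time_s: 3.42
position: [0.5552, -0.0065, 0.0729]
orientation: [-0.0, -0.12, 0.993, 0.0]
force: [-0.8, -1.1, 0.0]
width: 0.0633
```

```bash
python3 - <<'E'
from h import *
s=r.sense();im=r.snapshot('wrist');cv2.imwrite('pics/w3.png',im[:,:,::-1])
print(s['position'],s['width'],s['force'])
im=r.snapshot('side');cv2.imwrite('pics/s3.png',cv2.resize(im[150:250,260:380],None,fx=6,fy=6,interpolation=2)[:,:,::-1])
E
```

```text
[ 0.5552 -0.0065  0.0729] 0.06327659270732547 [-0.7604 -1.1271  0.0488]
```

View pics/w3.png

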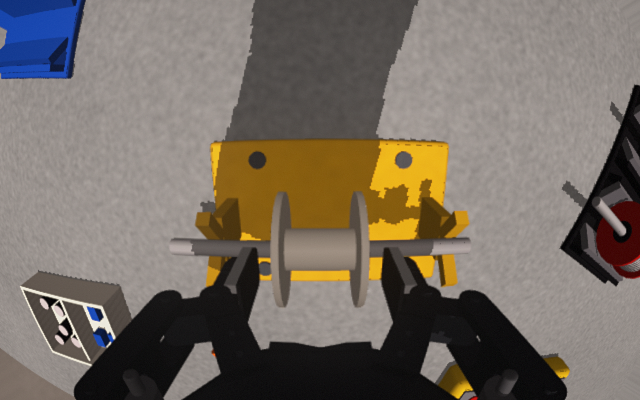

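View pics/s3.png

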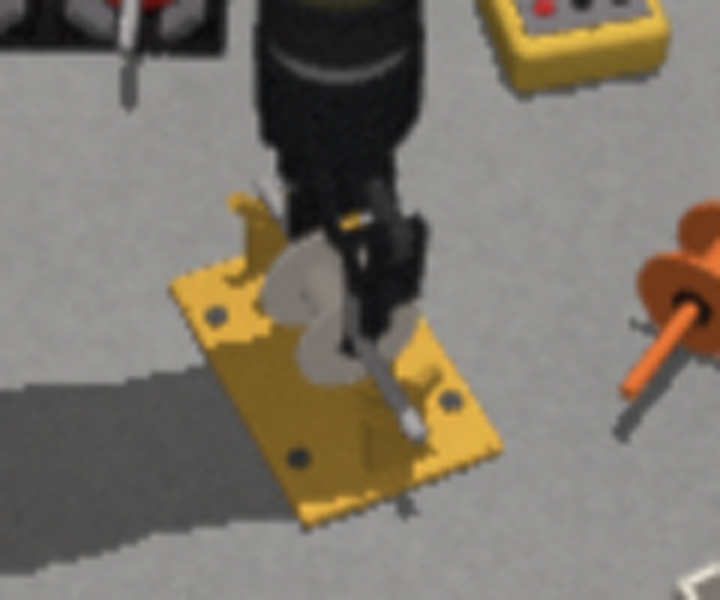

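```bash
python3 - <<'E'
from h import *
s=r.sense();c=r.calibration('wrist');w=(np.array(c['intrinsics']),np.array(c['extrinsics']))
p=np.array(s['position']);print('tcp',proj('wrist',p,w))
d=np.array([.2405,-.9706,0])
for k,off in(('pad tip L',.0316),('pad tip R',-.0316)): print(k,proj('wrist',p+d*off,w),proj('wrist',p+d*off+[0,0,.006],w))
for h in (.06,.063): print('axle ends',[proj('wrist',np.array([.5557,-.0063,h])+d*o,w) for o in(.09,-.09)])
n=np.array([.9706,.2405,0])
for o in(-.011,.011): print('pad side',proj('wrist',p+d*.0316+n*o,w))
E
```

```text
tcp [319.0212 256.6752]
pad tip L [258.9215 256.021 ] [256.8556 261.5742]
pad tip R [379.2055 255.8842] [381.2159 261.4407]
axle ends [array([170.7118, 242.4891]), array([468.2143, 242.0847])]
axle ends [array([168.6664, 244.6269]), array([470.2533, 244.2218])]
pad side [257.2046 237.1288]
pad side [260.6837 273.7568]
```

Emit:
play_rows(
  steps=[
    [[0,0,0],[0,0,0]],
    [[0,0,0],[0,0,0]],
    [[0,0,0],[0,0,0]],
    [[0,0,0],[0,0,0]],
    [[0,0,0],[0,0,0]],
    [[0,0,0],[0,0,0]],
  ],
  gripper=0.3,
  force=60,
)

```text
time_s: 4.02
position: [0.5554, -0.0064, 0.0735]
orientation: [0.0, -0.121, 0.993, 0.0]
force: [-2.2, 0.3, 5.7]
width: 0.0453
```

Emit:
play_rows(
  steps=[
    [[0,0,-0.01],[0,0,0]],
    [[0,0,-0.02],[0,0,0]],
    [[0,0,-0.03],[0,0,0]],
    [[0,0,-0.04],[0,0,0]],
    [[0,0,-0.05],[0,0,0]],
    [[0,0,-0.05],[0,0,0]],
    [[0,0,-0.03],[0,0,0]],
    [[0,0,-0.01],[0,0,0]],
    [[0,0,0],[0,0,0]],
    [[0,0,0],[0,0,0]],
  ],
)

```text
time_s: 4.85
position: [0.5548, -0.0065, 0.1685]
orientation: [-0.0, -0.12, 0.993, 0.0]
force: [0.3, -0.3, -1.6]
width: 0.0444
```

```bash
python3 - <<'E'
from h import *
s=r.sense();im=r.snapshot('wrist');cv2.imwrite('pics/w4.png',im[:,:,::-1])
print(s['position'],s['width'],s['force'])
E
```

```text
[ 0.5548 -0.0065  0.1685] 0.04437325913177119 [ 0.3227 -0.2982 -1.6298]
```

View pics/w4.png

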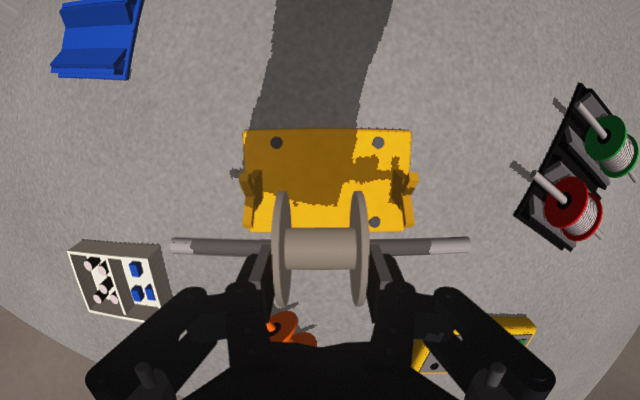

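Emit:
play_rows(
  steps=[
    [[0.0188,-0.0274,0],[0,0,0]],
    [[0.0375,-0.0548,0],[0,0,0]],
    [[0.0563,-0.0823,0],[0,0,0]],
    [[0.0563,-0.0823,0],[0,0,0]],
    [[0.0563,-0.0823,0],[0,0,0]],
    [[0.0563,-0.0823,0],[0,0,0]],
    [[0.0563,-0.0823,0],[0,0,0]],
    [[0.0563,-0.0823,0],[0,0,0]],
    [[0.0375,-0.0548,0],[0,0,0]],
    [[0.0188,-0.0274,0],[0,0,0]],
    [[0,0,0],[0,0,0]],
  ],
)

```text
time_s: 5.82
position: [0.4412, -0.3076, 0.168]
orientation: [-0.001, -0.118, 0.993, 0.0]
force: [0.2, 0.5, -0.8]
width: 0.0446
```

Emit:
play_rows(
  steps=[
    [[0,0,0],[0,0,0.005]],
    [[0,0,0],[0,0,0.01]],
    [[0,0,0],[0,0,0.01]],
    [[0,0,0],[0,0,0.0053]],
    [[0,0,0],[0,0,0]],
    [[0,0,0],[0,0,0]],
  ],
)

```text
time_s: 6.32
position: [0.4432, -0.304, 0.1684]
orientation: [-0.0, -0.027, 1.0, 0.0]
force: [0.4, -0.8, -2.1]
width: 0.0448
```

```bash
python3 - <<'E'
from h import *
import pickle
s=r.sense();c=r.calibration('wrist');im=r.snapshot('wrist');cv2.imwrite('pics/w5.png',im[:,:,::-1])
pickle.dump((np.array(c['intrinsics']),np.array(c['extrinsics'])),open('w5.pkl','wb'))
print(s['position'],s['orientation'],s['width'],s['force'])
E
```

```text
[ 0.4432 -0.304   0.1684] [-0.0003 -0.0267  0.9996  0.0005] 0.04475534958431057 [ 0.35   -0.7671 -2.1483]
```

View pics/w5.png

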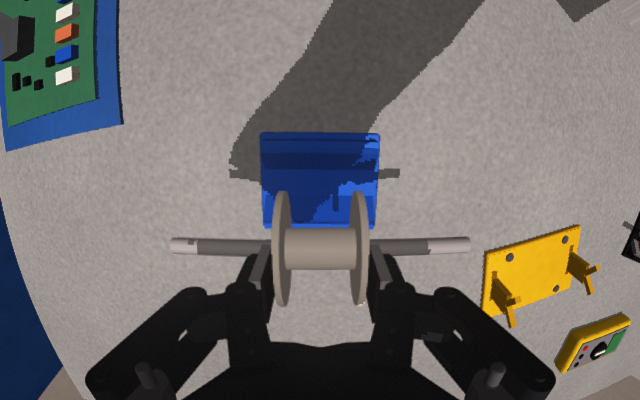

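```bash
python3 - <<'E'
import cv2
im=cv2.imread('pics/w5.png');cv2.imwrite('pics/w5c.png',cv2.resize(im[120:245,240:400],None,fx=4.8,fy=4.8,interpolation=cv2.INTER_CUBIC))
E
```

```text
(no output)
```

View pics/w5c.png

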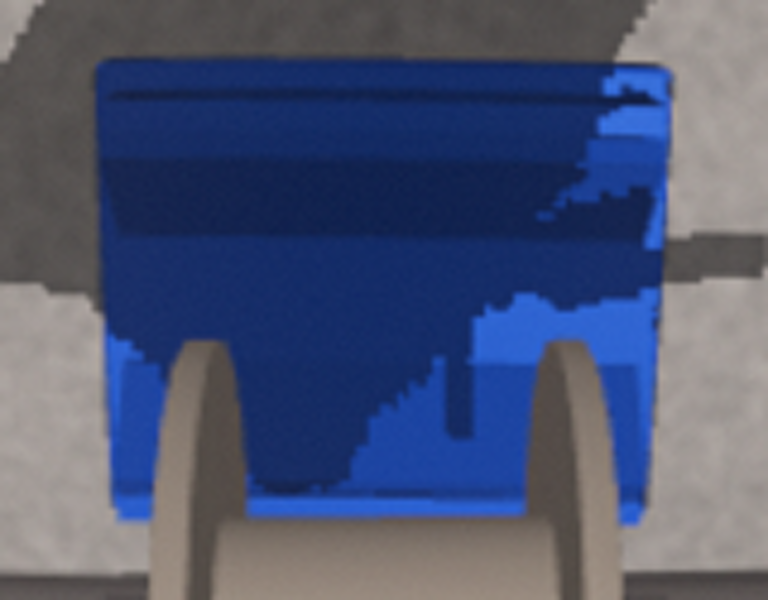

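```bash
python3 - <<'E'
from h import *
import pickle
w=pickle.load(open('w5.pkl','rb'))
wc=lambda u,v:((u+.5)/4.8-.5+240,(v+.5)/4.8-.5+120)
def q(ps,z):
    p=np.array([atz('wrist',wc(*a),z,w) for a in ps]);d=p[1]-p[0]+p[3-1]-p[3] if 0 else p[0]-p[1]
    print(z,p[:,:2].tolist(),'mean',p.mean(0)[:2],'yaw',np.degrees(np.arctan2(*(p[1]-p[0])[1::-1])),'width',np.linalg.norm(p[0]-p[3])*1e3,'len',np.linalg.norm(p[0]-p[1])*1e3)
f=[(118,236),(648,240),(640,366),(122,362)]
for z in(.006,.01): q(f,z)
u=[(102,158),(665,136),(645,497),(112,493)]
q([(102,158),(102,158),(112,493),(112,493)],.03)
b=[(98,60),(670,67),(640,524),(116,520)]
for z in (0.005,.01): q(b,z)
E
```

```text
0.006 [[0.4345517666426966, -0.3602515116870545], [0.42950331349625986, -0.2482692248309806], [0.4574060529008541, -0.24719769991383675], [0.462416289362984, -0.35925645953437507]] mean [ 0.446  -0.3037] yaw 92.58129513574146 width 27.882283895261594 len 112.09602780066645
0.01 [[0.4336521427953923, -0.3595601888423368], [0.42867001060096277, -0.24904900049046214], [0.4562061949069465, -0.2479915520736924], [0.4611506124652832, -0.35857820857606465]] mean [ 0.4449 -0.3038] yaw 92.58129513574148 width 27.515997518339347 len 110.62343509467736
0.03 [[0.4138487536485071, -0.35943823303004796], [0.4138487536485071, -0.35943823303004796], [0.4831720390450857, -0.35743144031278046], [0.4831720390450857, -0.35743144031278046]] mean [ 0.4485 -0.3584] yaw 0.0 width 69.35232595368065 len 0.0
0.005 [[0.3974094885204471, -0.3652608599054072], [0.39260503251703427, -0.2467417669746222], [0.4948735817554575, -0.24286654682883677], [0.5001553937766632, -0.3610377857422757]] mean [ 0.4463 -0.304 ] yaw 92.32135100598238 width 102.83265727533563 len 118.61643303785854
0.01 [[0.3968965606086259, -0.3643175453595596], [0.3921707408332097, -0.24773829627520264], [0.49276542461234246, -0.24392650322599266], [0.49796078735104055, -0.3601635917425426]] mean [ 0.4449 -0.304 ] yaw 92.32135100598235 width 101.14955886060271 len 116.67499599152453
```

Emit:
play_rows(
  steps=[
    [[0,0,0.02],[0,0,0]],
    [[0,0,0.04],[0,0,0]],
    [[0,0,0.05],[0,0,0]],
    [[0,0,0.05],[0,0,0]],
    [[0,0,0.04],[0,0,0]],
    [[0,0,0.0275],[0,0,0]],
    [[0,0,0.01],[0,0,0]],
    [[0,0,0],[0,0,0]],
    [[0,0,0],[0,0,0]],
    [[0,0,0],[0,0,0]],
  ],
)

```text
time_s: 7.2
position: [0.4439, -0.3057, 0.0749]
orientation: [0.001, -0.026, 1.0, -0.001]
force: [0.2, 0.9, -1.2]
width: 0.0449
```

Emit:
play_rows(
  steps=[
    [[0,0,0.0075],[0,0,0]],
    [[0,0,0.0075],[0,0,0]],
    [[0,0,0.0075],[0,0,0]],
    [[0,0,0.0075],[0,0,0]],
    [[0,0,0.005],[0,0,0]],
    [[0,0,0],[0,0,0]],
    [[0,0,0],[0,0,0]],
    [[0,0,0],[0,0,0]],
  ],
)

```text
time_s: 7.87
position: [0.4431, -0.3052, 0.0599]
orientation: [-0.0, -0.026, 1.0, 0.0]
force: [0.6, -0.0, -1.4]
width: 0.0447
```

Emit:
play_rows(
  steps=[
    [[0,0,0.0025],[0,0,0]],
    [[0,0,0.0025],[0,0,0]],
    [[0,0,0.0025],[0,0,0]],
    [[0,0,0],[0,0,0]],
    [[0,0,0],[0,0,0]],
  ],
)

```text
time_s: 8.28
position: [0.443, -0.3053, 0.057]
orientation: [-0.0, -0.026, 1.0, -0.0]
force: [-2.1, 1.3, 0.7]
width: 0.0447
```

```bash
python3 - <<'E'
from h import *
s=r.sense();im=r.snapshot('wrist');cv2.imwrite('pics/w6.png',im[:,:,::-1])
print(s['position'],s['width'],s['force'])
im=r.snapshot('side');cv2.imwrite('pics/s6.png',cv2.resize(im[240:350,230:360],None,fx=5,fy=5,interpolation=2)[:,:,::-1])
E
```

```text
[ 0.443  -0.3053  0.057 ] 0.0447425994963032 [-2.1061  1.3455  0.7007]
```

View pics/w6.png

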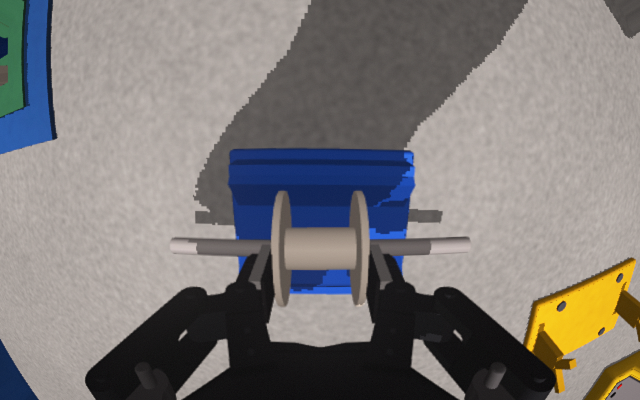

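View pics/s6.png

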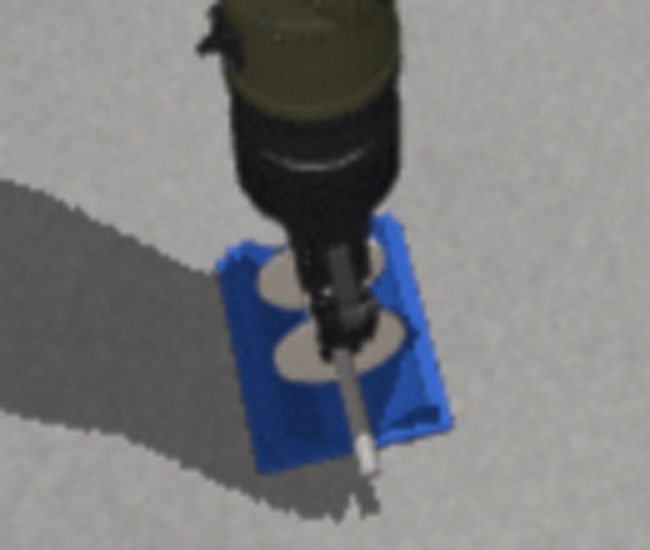

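Emit:
play_rows(
  steps=[
    [[0.0025,0,0.001],[0,0,0]],
    [[0,0,0.0015],[0,0,0]],
    [[0,0,0],[0,0,0]],
    [[0,0,0],[0,0,0]],
  ],
)

```text
time_s: 8.72
position: [0.4427, -0.3054, 0.0567]
orientation: [0.001, -0.026, 1.0, -0.0]
force: [-1.8, 1.3, 5.4]
width: 0.0445
```

Emit:
play_rows(
  steps=[
    [[0,0,-0.001],[0,0,0]],
    [[0,0,0],[0,0,0]],
    [[0,0,0],[0,0,0]],
    [[0,0,0],[0,0,0]],
    [[0,0,0],[0,0,0]],
    [[0,0,0],[0,0,0]],
  ],
  gripper=0.72,
)

```text
time_s: 9.22
position: [0.4421, -0.3052, 0.0562]
orientation: [-0.0, -0.026, 1.0, 0.0]
force: [-0.3, 0.5, -1.0]
width: 0.0615
```

Emit:
play_rows(
  steps=[
    [[0,0,-0.01],[0,0,0]],
    [[0,0,-0.03],[0,0,0]],
    [[0,0,-0.05],[0,0,0]],
    [[0,0,-0.07],[0,0,0]],
    [[0,0,-0.07],[0,0,0]],
    [[0,0,-0.07],[0,0,0]],
    [[0,0,-0.04],[0,0,0]],
    [[0,0,-0.01],[0,0,0]],
    [[0,0,0],[0,0,0]],
  ],
)

```text
time_s: 9.97
position: [0.4429, -0.3058, 0.1977]
orientation: [0.001, -0.026, 1.0, -0.001]
force: [0.8, 0.4, -0.3]
width: 0.0614
```

```bash
python3 - <<'E'
from h import *
import pickle
s=r.sense();c=r.calibration('wrist');im=r.snapshot('wrist');cv2.imwrite('pics/w7.png',im[:,:,::-1])
pickle.dump((np.array(c['intrinsics']),np.array(c['extrinsics'])),open('w7.pkl','wb'))
print(s['position'],s['width'],s['force'],s['time_s'])
E
```

```text
[ 0.4429 -0.3058  0.1977] 0.06137937201109753 [ 0.7922  0.4205 -0.2874] 9.9667
```

View pics/w7.png

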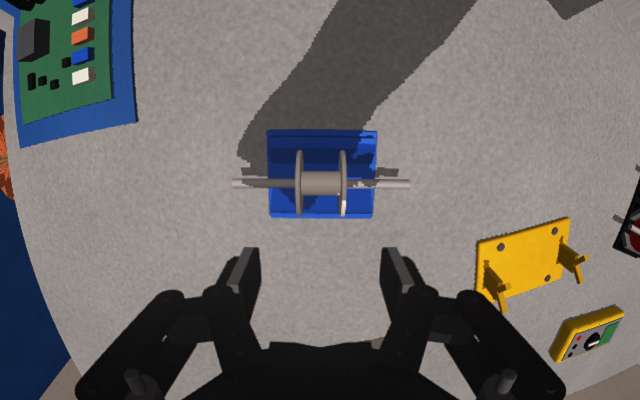

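White reel lies in the trough: flanges at px 299 and 345, tray edges at 268 and 376, both with their middle at 322, and the axle is level. Next, the green reel.

Emit:
play_rows(
  steps=[
    [[0,0.04,0],[0,0,0]],
    [[0,0.07,0],[0,0,0]],
    [[0,0.1,0],[0,0,0]],
    [[0,0.1,0],[0,0,0]],
    [[0,0.1,0],[0,0,0]],
    [[0,0.1,0],[0,0,0]],
    [[0,0.1,0],[0,0,0]],
    [[0,0.1,0],[0,0,0]],
    [[0,0.1,0],[0,0,0]],
    [[0,0.1,0],[0,0,0]],
    [[0,0.1,0],[0,0,0]],
    [[0,0.1,0],[0,0,0]],
  ],
)

```text
time_s: 11.02
position: [0.417, 0.1401, 0.1947]
orientation: [-0.001, -0.026, 1.0, -0.0]
force: [-0.4, -0.9, -0.6]
width: 0.0613
```

Emit:
play_rows(
  steps=[
    [[0,0.1,0],[0,0,0]],
    [[0,0.1,0],[0,0,0]],
    [[0,0.1,0],[0,0,0]],
    [[0,0.1,0],[0,0,0]],
    [[0,0.06,0],[0,0,0]],
    [[0,0.03,0],[0,0,0]],
    [[0,0,0],[0,0,0.0152]],
    [[0,0,0],[0,0,0.0152]],
    [[0,0,0],[0,0,0.0152]],
    [[0,0,0],[0,0,0]],
    [[0,0,0],[0,0,0]],
  ],
)

```text
time_s: 11.93
position: [0.4085, 0.333, 0.1952]
orientation: [-0.001, 0.116, 0.993, -0.001]
force: [0.6, 0.2, 0.9]
width: 0.0614
```

```bash
python3 - <<'E'
from h import *
import pickle
s=r.sense();c=r.calibration('wrist');im=r.snapshot('wrist');cv2.imwrite('pics/w8.png',im[:,:,::-1])
w=(np.array(c['intrinsics']),np.array(c['extrinsics']));pickle.dump(w,open('w8.pkl','wb'))
print(s['position'],s['orientation'],s['q'],s['width'],s['force'],s['time_s'])
cv2.imwrite('pics/w8c.png',cv2.resize(im[110:260,210:410],None,fx=4,fy=4,interpolation=2)[:,:,::-1])
E
```

```text
[0.4085 0.333  0.1952] [-0.0008  0.1163  0.9932 -0.0009] [ 0.684   0.1969 -0.2825  1.0937 -0.0001  0.9171] 0.061401596562787535 [0.5639 0.2347 0.8656] 11.9333
```

View pics/w8.png

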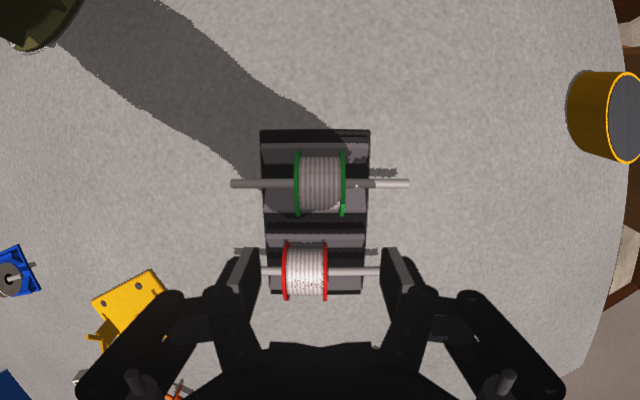

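View pics/w8c.png

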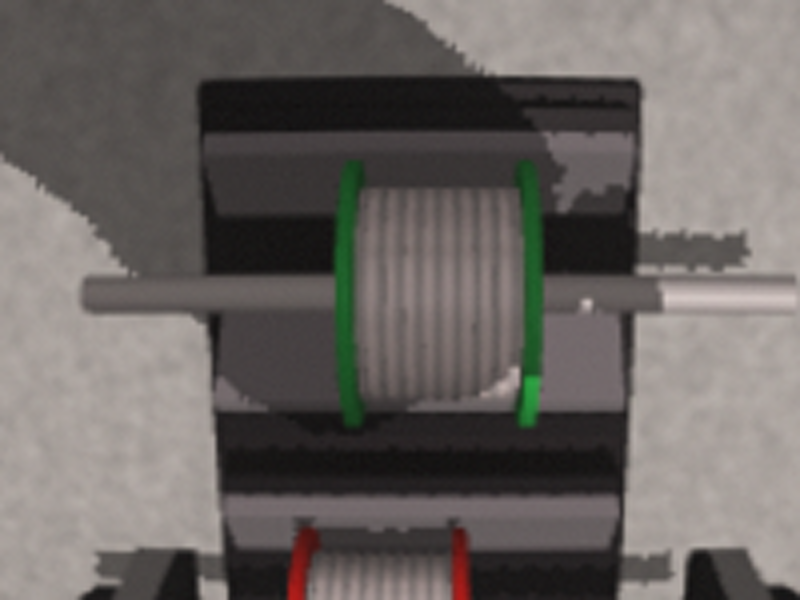

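Emit:
play_rows(
  steps=[
    [[0,0,0.02],[0,0,0]],
    [[0,0,0.05],[0,0,0]],
    [[0,0,0.07],[0,0,0]],
    [[0,0,0.06],[0,0,0]],
    [[0,0,0.05],[0,0,0]],
    [[0,0,0.03],[0,0,0]],
    [[0,0,0.01],[0,0,0]],
    [[0,0,0],[0,0,0]],
    [[0,0,0],[0,0,0]],
    [[0,0,0],[0,0,0]],
  ],
)

```text
time_s: 12.82
position: [0.4101, 0.3344, 0.0812]
orientation: [0.001, 0.117, 0.993, 0.001]
force: [0.6, -0.0, -0.2]
width: 0.0612
```

```bash
python3 - <<'E'
from h import *
s=r.sense();im=r.snapshot('wrist');cv2.imwrite('pics/w9.png',im[:,:,::-1])
print(s['position'],s['orientation'],s['width'],s['force'],s['time_s'])
E
```

```text
[0.4101 0.3344 0.0812] [0.0006 0.1173 0.9931 0.0006] 0.06123978008233761 [ 0.635  -0.0125 -0.2312] 12.8167
```

View pics/w9.png

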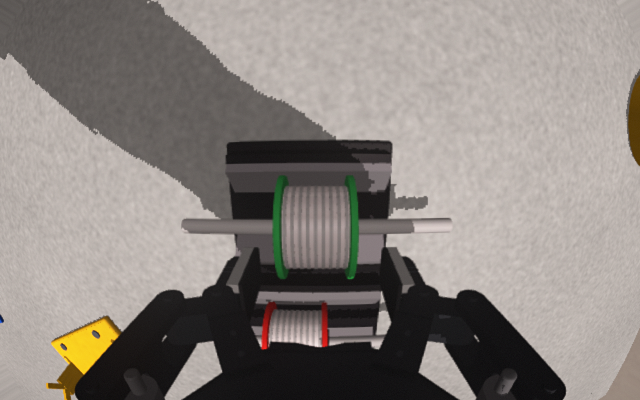

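Emit:
play_rows(
  steps=[
    [[0,0,0.01],[0,0,0]],
    [[0,0,0.018],[0,0,0]],
    [[0,0,0.018],[0,0,0]],
    [[0,0,0.01],[0,0,0]],
    [[0,0,0.005],[0,0,0]],
    [[0,0,0],[0,0,0]],
    [[0,0,0],[0,0,0]],
    [[0,0,0],[0,0,0]],
  ],
)

```text
time_s: 13.53
position: [0.4096, 0.334, 0.056]
orientation: [0.0, 0.117, 0.993, 0.0]
force: [0.0, -0.0, 0.0]
width: 0.0614
```

```bash
python3 - <<'E'
from h import *
s=r.sense();im=r.snapshot('wrist');cv2.imwrite('pics/w10.png',im[:,:,::-1])
print(s['position'],s['orientation'],s['width'],s['force'],s['time_s'])
E
```

```text
[0.4096 0.334  0.056 ] [0.0001 0.1174 0.9931 0.0001] 0.06141312666171011 [ 0.0485 -0.0239  0.0205] 13.5333
```

View pics/w10.png

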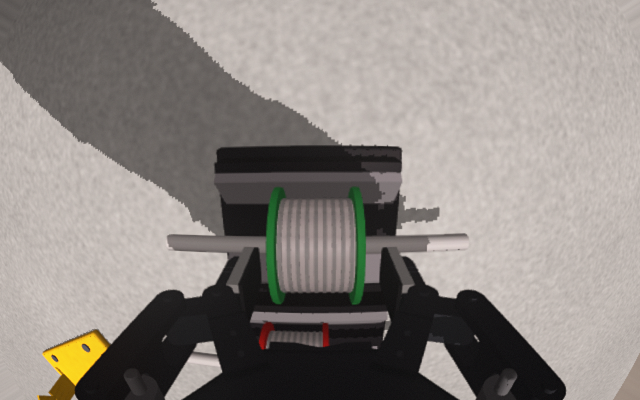

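Emit:
play_rows(
  steps=[
    [[0.005,0,0],[0,0,0]],
    [[0,0,0],[0,0,0]],
    [[0,0,0],[0,0,0]],
    [[0,0,0],[0,0,0]],
  ],
)

```text
time_s: 13.92
position: [0.4075, 0.3345, 0.056]
orientation: [0.0, 0.117, 0.993, 0.0]
force: [0.6, -0.1, 0.5]
width: 0.0613
```

Emit:
play_rows(
  steps=[
    [[0,0,0],[0,0,0]],
    [[0,0,0],[0,0,0]],
    [[0,0,0],[0,0,0]],
    [[0,0,0],[0,0,0]],
    [[0,0,0],[0,0,0]],
    [[0,0,0],[0,0,0]],
    [[0,0,0],[0,0,0]],
  ],
  gripper=0.3,
  force=90,
)

```text
time_s: 14.5
position: [0.4076, 0.3345, 0.0564]
orientation: [0.0, 0.117, 0.993, 0.0]
force: [-0.9, -2.5, 5.5]
width: 0.0441
```

Emit:
play_rows(
  steps=[
    [[0,0,-0.005],[0,0,0]],
    [[0,0,-0.01],[0,0,0]],
    [[0,0,-0.02],[0,0,0]],
    [[0,0,-0.03],[0,0,0]],
    [[0,0,-0.04],[0,0,0]],
    [[0,0,-0.05],[0,0,0]],
    [[0,0,-0.06],[0,0,0]],
    [[0,0,-0.05],[0,0,0]],
    [[0,0,-0.03],[0,0,0]],
    [[0,0,-0.01],[0,0,0]],
    [[0,0,0],[0,0,0]],
    [[0,0,0],[0,0,0]],
  ],
)

```text
time_s: 15.5
position: [0.407, 0.334, 0.1772]
orientation: [-0.0, 0.117, 0.993, -0.0]
force: [-0.1, -0.2, -7.1]
width: 0.0438
```

```bash
python3 - <<'E'
from h import *
s=r.sense();im=r.snapshot('wrist');cv2.imwrite('pics/w11.png',im[:,:,::-1])
print(s['position'],s['orientation'],s['width'],s['force'],s['time_s'])
E
```

```text
[0.407  0.334  0.1772] [-0.0004  0.1174  0.9931 -0.0004] 0.04377485745281024 [-0.1051 -0.2416 -7.1371] 15.5
```

View pics/w11.png

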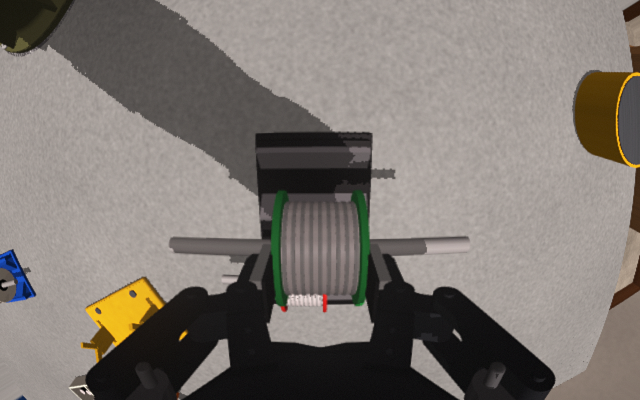

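Emit:
play_rows(
  steps=[
    [[-0.0204,-0.0269,0],[0,0,0]],
    [[-0.0408,-0.0537,0],[0,0,0]],
    [[-0.0612,-0.0806,0],[0,0,0]],
    [[-0.0612,-0.0806,0],[0,0,0]],
    [[-0.0612,-0.0806,0],[0,0,0]],
    [[-0.0612,-0.0806,0],[0,0,0]],
    [[-0.0612,-0.0806,0],[0,0,0]],
    [[-0.0612,-0.0806,0],[0,0,0]],
    [[-0.0612,-0.0806,0],[0,0,0]],
    [[-0.0408,-0.0537,0],[0,0,0]],
    [[-0.0204,-0.0269,0],[0,0,0]],
    [[0,0,0],[0,0,0]],
  ],
)

```text
time_s: 16.55
position: [0.5544, -0.0025, 0.1767]
orientation: [-0.001, 0.119, 0.993, -0.001]
force: [0.7, 1.0, -6.7]
width: 0.0438
```

Emit:
play_rows(
  steps=[
    [[0,0,0],[0,0,-0.005]],
    [[0,0,0],[0,0,-0.01]],
    [[0,0,0],[0,0,-0.0153]],
    [[0,0,0],[0,0,-0.0153]],
    [[0,0,0],[0,0,-0.0153]],
    [[0,0,0],[0,0,-0.01]],
    [[0,0,0],[0,0,-0.005]],
    [[0,0,0],[0,0,0]],
    [[0,0,0],[0,0,0]],
    [[0,0,0],[0,0,0]],
  ],
)

```text
time_s: 17.38
position: [0.5535, 0.0014, 0.1775]
orientation: [-0.001, -0.12, 0.993, 0.0]
force: [-0.1, 0.2, -5.5]
width: 0.0439
```

```bash
python3 - <<'E'
from h import *
import pickle
s=r.sense();c=r.calibration('wrist');im=r.snapshot('wrist');cv2.imwrite('pics/w12.png',im[:,:,::-1])
pickle.dump((np.array(c['intrinsics']),np.array(c['extrinsics'])),open('w12.pkl','wb'))
print(s['position'],s['orientation'],s['width'],s['force'],s['time_s'])
a=s['orientation'];print(np.degrees(np.arctan2(2*a[2]**2-1,2*a[1]*a[2])))
cv2.imwrite('pics/w12c.png',cv2.resize(im[110:270,160:480],None,fx=2.5,fy=2.5,interpolation=2)[:,:,::-1])
E
```

```text
[0.5535 0.0014 0.1775] [-0.0005 -0.1204  0.9927  0.0002] 0.04391648167588956 [-0.1428  0.1606 -5.4892] 17.3833
103.82825581073973
```

View pics/w12c.png

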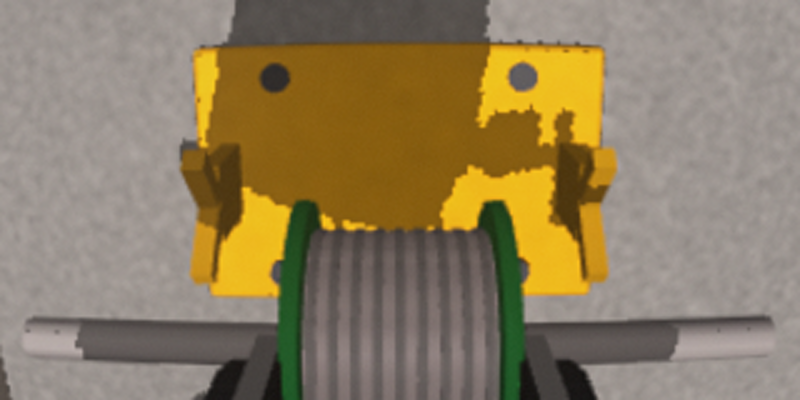

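Emit:
play_rows(
  steps=[
    [[0,0,0.01],[0,0,0]],
    [[0,0,0.025],[0,0,0]],
    [[0,0,0.04],[0,0,0]],
    [[0,0,0.05],[0,0,0]],
    [[0,0,0.045],[0,0,0]],
    [[0,0,0.03],[0,0,0]],
    [[0,0,0.015],[0,0,0]],
    [[0,0,0.005],[0,0,0]],
    [[0,0,0],[0,0,0]],
    [[0,0,0],[0,0,0]],
    [[0,0,0],[0,0,0]],
  ],
)

```text
time_s: 18.35
position: [0.5549, 0.0008, 0.0909]
orientation: [0.001, -0.12, 0.993, -0.0]
force: [0.2, -0.3, -7.0]
width: 0.0434
```

Emit:
play_rows(
  steps=[
    [[0,0,0.005],[0,0,0]],
    [[0,0,0.005],[0,0,0]],
    [[0,0,0.005],[0,0,0]],
    [[0,0,0.0025],[0,0,0]],
    [[0,0,0],[0,0,0]],
    [[0,0,0],[0,0,0]],
    [[0,0,0],[0,0,0]],
  ],
)

```text
time_s: 18.93
position: [0.5541, 0.0009, 0.0829]
orientation: [0.0, -0.12, 0.993, 0.0]
force: [0.1, 0.0, -6.1]
width: 0.0438
```

```bash
python3 - <<'E'
from h import *
s=r.sense();im=r.snapshot('wrist');cv2.imwrite('pics/w13.png',im[:,:,::-1])
print(s['position'],s['orientation'],s['width'],s['force'],s['time_s'])
im=r.snapshot('side');cv2.imwrite('pics/s13.png',cv2.resize(im[150:250,260:380],None,fx=6,fy=6,interpolation=2)[:,:,::-1])
E
```

```text
[0.5541 0.0009 0.0829] [ 0.     -0.1205  0.9927  0.    ] 0.04378058398992821 [ 0.12    0.0273 -6.1135] 18.9333
```

View pics/w13.png

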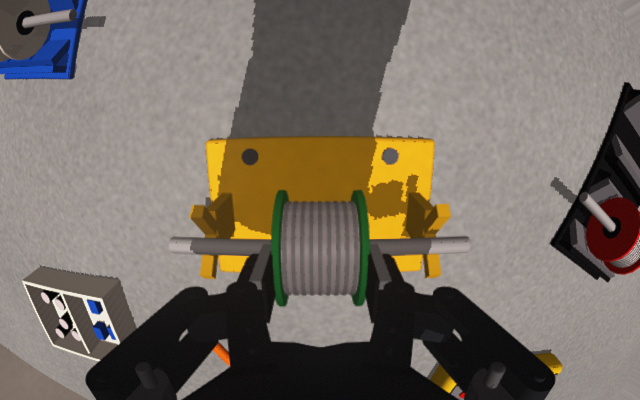

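View pics/s13.png

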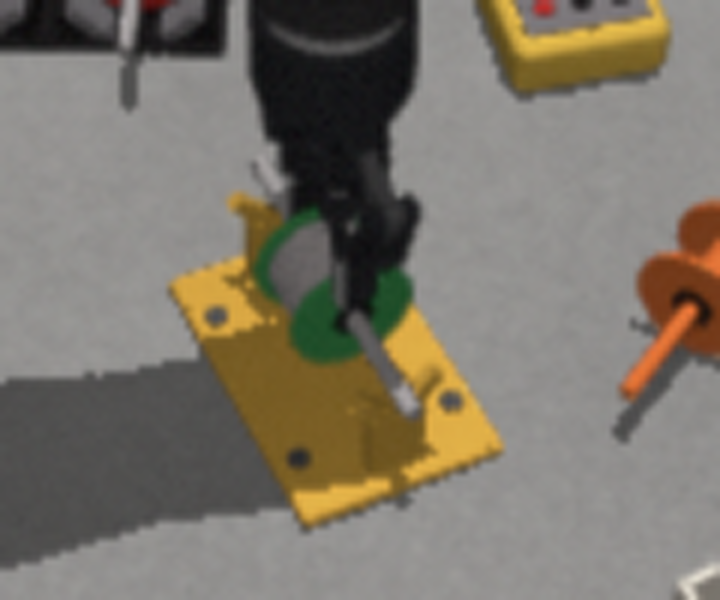

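Emit:
play_rows(
  steps=[
    [[0,0,0.005],[0,0,0]],
    [[0,0,0.005],[0,0,0]],
    [[0,0,0.005],[0,0,0]],
    [[0,0,0.0045],[0,0,0]],
    [[0,0,0],[0,0,0]],
    [[0,0,0],[0,0,0]],
    [[0,0,0],[0,0,0]],
  ],
)

```text
time_s: 19.62
position: [0.5541, 0.0008, 0.0751]
orientation: [-0.0, -0.12, 0.993, 0.0]
force: [0.3, -0.2, -6.6]
width: 0.0441
```

Emit:
play_rows(
  steps=[
    [[0,0,0.0025],[0,0,0]],
    [[0,0,0.0015],[0,0,0]],
    [[0,0,0],[0,0,0]],
    [[0,0,0],[0,0,0]],
    [[0,0,0],[0,0,0]],
  ],
)

```text
time_s: 20.03
position: [0.5542, 0.0009, 0.074]
orientation: [0.0, -0.121, 0.993, 0.0]
force: [-2.8, -2.4, 2.5]
width: 0.044
```

Emit:
play_rows(
  steps=[
    [[0.0015,0,0.0008],[0,0,0]],
    [[0,0,0],[0,0,0]],
    [[0,0,0],[0,0,0]],
    [[0,0,0],[0,0,0]],
  ],
)

```text
time_s: 20.37
position: [0.5538, 0.0007, 0.0735]
orientation: [0.0, -0.121, 0.993, 0.0]
force: [-2.1, -1.0, 4.8]
width: 0.0438
```

```bash
python3 - <<'E'
from h import *
s=r.sense();im=r.snapshot('wrist');cv2.imwrite('pics/w14.png',im[:,:,::-1])
print(s['position'],s['orientation'],s['width'],s['force'],s['torque'],s['time_s'])
im=r.snapshot('side');cv2.imwrite('pics/s14.png',cv2.resize(im[150:250,260:380],None,fx=6,fy=6,interpolation=2)[:,:,::-1])
E
```

```text
[0.5538 0.0007 0.0735] [ 0.0003 -0.1205  0.9927  0.    ] 0.04377804147914181 [-2.0667 -0.9766  4.7804] [0.4075 0.6801 0.1978] 20.3667
```

View pics/w14.png

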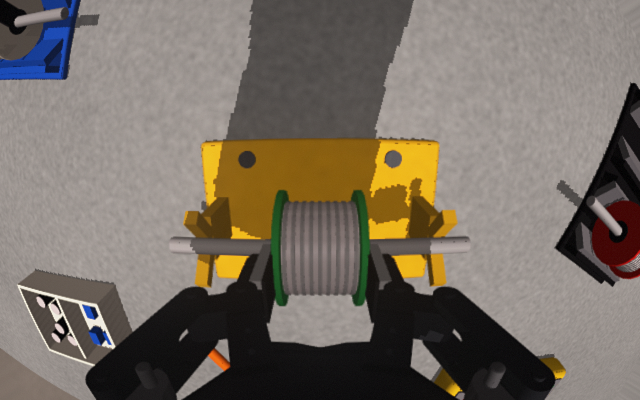

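View pics/s14.png

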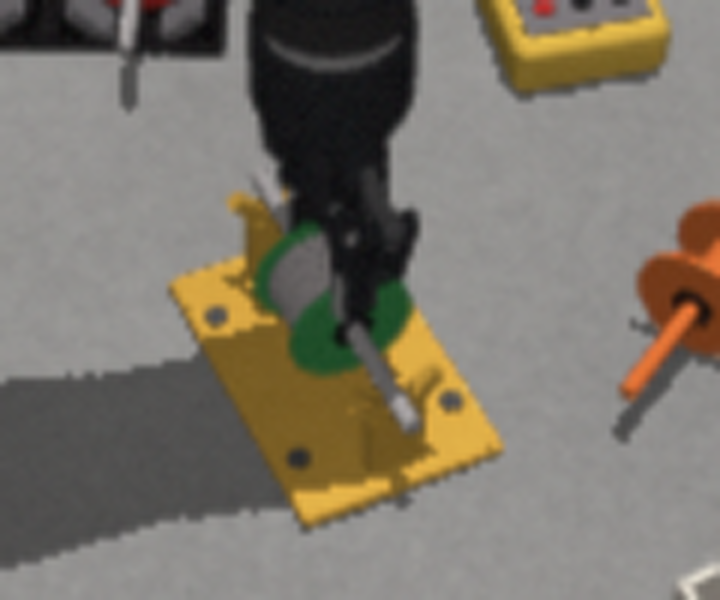

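The wrist force changed from -6.6 N to +4.8 N. TCP z is 0.0735, the same as when the white reel was seated, so the axle is resting in both notches. The reel is centred: axle mid px 320, heads mid 320.5. Releasing now.

Emit:
play_rows(
  steps=[
    [[0,0,0],[0,0,0]],
    [[0,0,0],[0,0,0]],
    [[0,0,0],[0,0,0]],
    [[0,0,0],[0,0,0]],
    [[0,0,0],[0,0,0]],
    [[0,0,0],[0,0,0]],
  ],
  gripper=0.72,
)

```text
time_s: 20.97
position: [0.5536, 0.0007, 0.0731]
orientation: [0.0, -0.12, 0.993, -0.0]
force: [-0.4, -0.0, 0.7]
width: 0.0616
```

Emit:
play_rows(
  steps=[
    [[0,0,-0.005],[0,0,0]],
    [[0,0,-0.02],[0,0,0]],
    [[0,0,-0.04],[0,0,0]],
    [[0,0,-0.06],[0,0,0]],
    [[0,0,-0.07],[0,0,0]],
    [[0,0,-0.07],[0,0,0]],
    [[0,0,-0.05],[0,0,0]],
    [[0,0,-0.02],[0,0,0]],
    [[0,0,0],[0,0,0]],
    [[0,0,0],[0,0,0]],
  ],
)

```text
time_s: 21.8
position: [0.5535, 0.0007, 0.207]
orientation: [0.0, -0.12, 0.993, -0.0]
force: [0.0, 0.3, -0.4]
width: 0.0617
```

```bash
python3 - <<'E'
from h import *
import pickle
s=r.sense();c=r.calibration('wrist');im=r.snapshot('wrist');cv2.imwrite('pics/w15.png',im[:,:,::-1])
pickle.dump((np.array(c['intrinsics']),np.array(c['extrinsics'])),open('w15.pkl','wb'))
print(s['position'],s['width'],s['force'],s['time_s'])
im=r.snapshot('side');cv2.imwrite('pics/s15.png',cv2.resize(im[100:350,220:440],None,fx=2.4,fy=2.4,interpolation=2)[:,:,::-1])
E
```

```text
[0.5535 0.0007 0.207 ] 0.06169095109482976 [ 0.0432  0.3254 -0.3674] 21.8
```

View pics/w15.png

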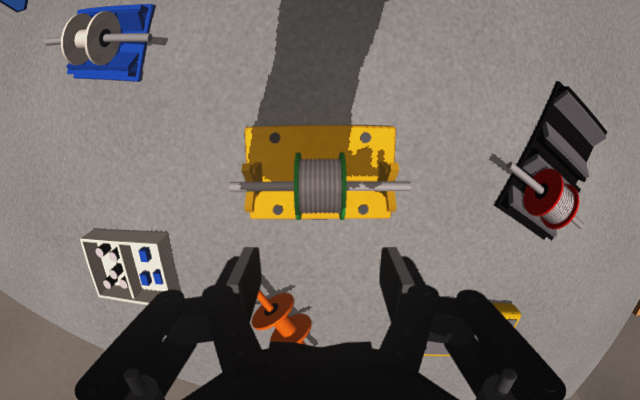

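View pics/s15.png

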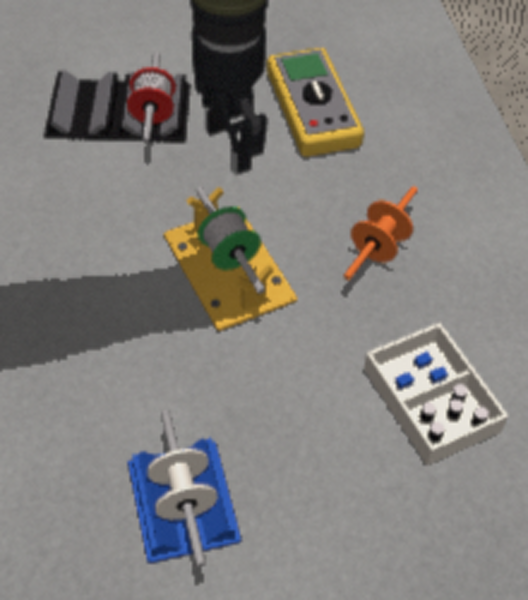

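Green axle runs straight from px (230,186) to (411,186), mid 320.5, with the stand mid at 321. White lies in the tray, and the bystanders are untouched. I'll triangulate both reels once more from the top and side views, then hand in.

```bash
python3 - <<'E'
from h import *
import pickle
w7=pickle.load(open('w7.pkl','rb'));w15=pickle.load(open('w15.pkl','rb'))
# white: side crop ends and wrist7 ends ; green: side crop & wrist15
sc=lambda u,v:((u+.5)/2.4-.5+220,(v+.5)/2.4-.5+100)
def go(k,L,w,c,zoff,yaw):
    X=np.array([tri([ray('side',sc(*a)),ray('wrist',b,w)])[0] for a,b in L]);m=X.mean(0);d=X[1]-X[0]
    y=np.array([np.cos(yaw),np.sin(yaw)]);x=np.array([y[1],-y[0]]);e=m-c
    print(k,m,'x,y,z mm',1e3*np.array([e[:2]@x,e[:2]@y,e[2]]),'len',np.linalg.norm(d),'tilt',d[2]/np.linalg.norm(d),'yaw',np.degrees(np.arctan2(d[1],d[0])))
go('white',[((165,412),(410,184)),((200,578),(232,183))],w7,np.array([.444,-.3043,.043]),0,np.radians(-87.3))
go('green',[((202,190),(411,186)),((260,288),(230,186))],w15,np.array([.5545,.0007,.060]),0,np.radians(-76.1))
im=r.snapshot('top');cv2.imwrite('pics/t15.png',im[:,:,::-1])
E
```

```text
white [ 0.4454 -0.3063  0.0321] x,y,z mm [ -1.3022   2.0754 -10.8831] len 0.18853588858498876 tilt -0.05341071055414082 yaw -87.58551610873988
green [0.5563 0.0042 0.0576] x,y,z mm [-2.6365 -3.0003 -2.3718] len 0.18198018231851315 tilt 0.06134759810834855 yaw -77.68153927144066
```

View pics/t15.png

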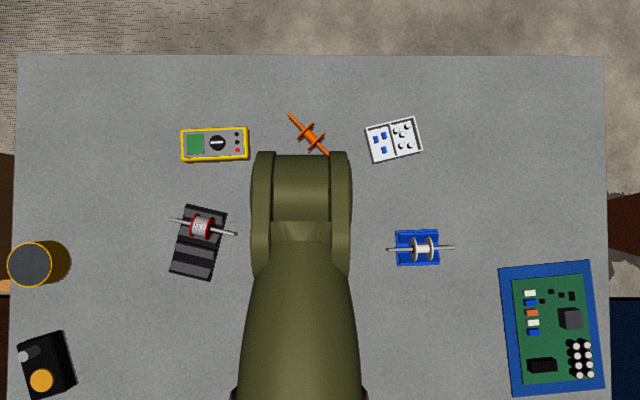

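The white height disagrees: -11 mm, with a length of 188 mm. I probably read the shadow as the axle end, so I'll re-measure in an enlarged crop using the top and side views.

```bash
python3 - <<'E'
from h import *
s=r.snapshot('side');t=cv2.imread('pics/t15.png')[:,:,::-1]
a=cv2.resize(s[260:350,265:325],None,fx=6,fy=6,interpolation=2);b=cv2.resize(t[225:272,380:460],None,fx=5,fy=5,interpolation=2)
z=np.zeros((540,780,3),np.uint8);z[:540,:360]=a;z[:235,370:770]=b;
g=cv2.resize(s[170:230,295:335],None,fx=5,fy=5,interpolation=2);z[240:540,370:570]=g
cv2.imwrite('pics/chk.png',z[:,:,::-1])
E
```

```text
(no output)
```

View pics/chk.png

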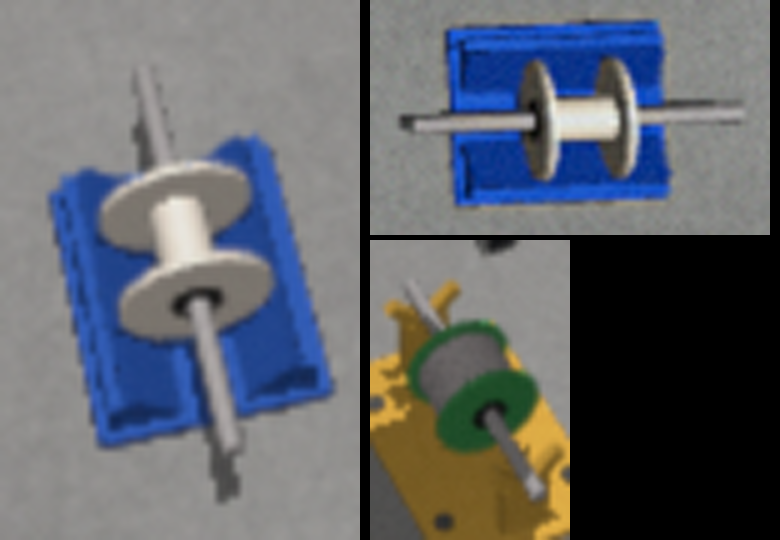

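```bash
python3 - <<'E'
from h import *
import pickle
w7=pickle.load(open('w7.pkl','rb'));w15=pickle.load(open('w15.pkl','rb'))
sw=lambda u,v:((u+.5)/6-.5+265,(v+.5)/6-.5+260)
tw=lambda u,v:((u-370+.5)/5-.5+380,(v+.5)/5-.5+225)
sg=lambda u,v:((u-370+.5)/5-.5+295,(v-240+.5)/5-.5+170)
def go(k,L,c,yaw):
    X=np.array([tri(x)[0] for x in L]);m=X.mean(0);d=X[1]-X[0]
    y=np.array([np.cos(yaw),np.sin(yaw)]);x=np.array([y[1],-y[0]]);e=m-c
    print(k,m,'x,y,z mm',1e3*np.array([e[:2]@x,e[:2]@y,e[2]]),'len',np.linalg.norm(d),'tilt',d[2]/np.linalg.norm(d),'yaw',np.degrees(np.arctan2(d[1],d[0])))
go('white',[[ray('side',sw(143,68)),ray('top',tw(415,125)),ray('wrist',(410,184),w7)],[ray('side',sw(230,450)),ray('top',tw(743,114)),ray('wrist',(232,183),w7)]],np.array([.444,-.3043,.043]),np.radians(-87.3))
go('green',[[ray('side',sg(409,284)),ray('wrist',(411,186),w15)],[ray('side',sg(536,492)),ray('wrist',(230,186),w15)]],np.array([.5545,.0007,.060]),np.radians(-76.1))
print(r.sense()['time_s'])
E
```

```text
white [ 0.4431 -0.3056  0.0472] x,y,z mm [0.9791 1.2811 4.1744] len 0.1785091666955808 tilt -0.0036946912026738 yaw -87.70625588599624
green [0.5546 0.0028 0.0606] x,y,z mm [-0.5901 -1.9772  0.633 ] len 0.17982219375288064 tilt 0.021068166444404096 yaw -76.59461888780459
22.0
```

Emit:
play_rows(
  steps=[
    [[0,0,-0.02],[0,0,0]],
    [[0,0,0],[0,0,0]],
    [[0,0,0],[0,0,0]],
    [[0,0,0],[0,0,0]],
    [[0,0,0],[0,0,0]],
    [[0,0,0],[0,0,0]],
  ],
)

```text
time_s: 22.5
position: [0.5534, 0.0007, 0.2151]
orientation: [-0.0, -0.12, 0.993, -0.0]
force: [0.1, -0.7, 0.5]
width: 0.0616
```

```bash
python3 -c "
from station import r
print(r.job_done(), r.sense()['time_s'])"
```

```text
the job is handed in; nothing more can be done
the job is handed in; nothing more can be done
```

I moved the empty white reel from the stand into the middle of the blue tray's trough, then seated the green reel in both notches of the stand. Both were let go only once the force reading showed they were resting. The job was handed in at about 22.5 s, with the gripper open and clear.

| Last triangulation (offset from seat) | Across (mm) | Along axle (mm) | Height (mm) | Tilt (rad) |
|---|---|---|---|---|
| Green reel | -0.6 | -2.0 | +0.6 | 0.02 |
| White reel | +1.0 | +1.3 | +4.2 | -0.004 |

- **White height disagrees:** the +4.2 mm is probably camera error: the same axle also read about 2.8 mm high in the stand. The tool height when I let go (about 56 mm, grip 13 mm above the axle) put the axle at the expected 43 mm.
- **First check failed:** an earlier triangulation put the white reel 11 mm low and tilted 0.05 rad, and the green reel tilted 0.06 rad. I had read a shadow as the white axle's end; enlarged crops gave the figures above.
- **Bystanders:** the red reel, multimeter, parts box and orange look-alike are where they were in the last pictures.

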